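Eject the filter cartridge from its holder

TASK

Take the spent filter cartridge out of its holder: first pull the looped spring clip up out of the cartridge's neck and put it in the clear tray. Then draw the steel ejector rod out of its stand by its bare front half, lay it on the holder's guide rail with its tip in the bore, let go, take it again near its black rear end and push until the cartridge has come right out of the bore and lies in the trough behind, without pushing it off the trough. Leave the rod lying on the rail with its tip in the bore, and do not disturb the bottle, vial, tube and timer standing about.

Things in the scene. Friction and masses are not known exactly. Their poses are not given: they have to be found in the camera images.
- holder: Fixed metal cartridge holder, 350 mm long (its y), base 80 mm wide, 8 mm thick. Origin on the bench under the housing's middle, z up. A level bore, 32 mm diameter, axis at x = 0, z = 65 mm, runs along y through the 60 mm wide housing (y = -45 to 45 mm, top z = 89 mm). An open-topped window in its middle (30 mm in y, 47 mm in x) shows the cartridge's neck and the clip.
- bore_entry (a point): Centre of the bore's mouth in the entry face, on the bore axis, 65 mm above the bench. The rod goes in here, towards the holder's +y.
- bore_exit (a point): Centre of the bore's mouth in the exit face, 90 mm from the entry, where the trough begins.
- cartridge: Round white filter cartridge, 70 mm long, 30 mm diameter, 0.12 kg, in its middle a square aluminium neck (22 x 22 mm, 24 mm long) with an upright 9 mm hole. Origin at its centre, y along its axis. Starts centred in the housing, its ends 10 mm inside the entry and exit faces; the clip through the neck keeps it from sliding. Unclipped, it slides with a few newtons.
- clip: Looped clip of 6 mm steel wire, 85 mm tall, rigid, 40 g, standing upright. Origin at the centre of its ring (34 mm outside diameter, in the clip's x-z plane, square to the bore), at first 30 mm above the housing. A straight leg hangs to 68 mm below the origin, loosely through the neck; a bent leg to 63 mm, 21 mm out at +x. Only weight holds it; clear of the housing after a straight lift of 40 mm.
- rod: Steel ejector rod, plain round bar 22 mm diameter, 200 mm long, flat ends, the rear 60 mm black and ribbed at the same diameter. Origin at its middle (its centre of mass), +y along the rod towards the bare tip. 0.15 kg. It starts level in its stand, axis 52 mm above the bench.
- rod_tip (a point): Centre of the rod's bare tip, 100 mm from its middle.
- rod_stand: Fixed stand of the rod, base 70 mm wide. Origin on the bench under the middle of a tunnel (y = -52 to 52 mm, 42 mm wide, 74 mm high, rear closed, 5 mm play round the rod) that covers the rear 95 mm of the rod. The bare front sticks out along +y, open from above. The rod must be drawn out level along the stand's +y by 100 mm before it can be lifted.
- clear_tray: Clear plastic tray, fixed, 170 x 170 mm, walls 37 mm high, open on top. Origin under its middle on the bench; floor 2 mm thick.
- dye_bottle: Bystander: small white bottle with red cap, 34 mm across, 67 mm tall. Origin at its underside.
- vial_0: Bystander: small glass vial with blue cap, 23 mm across, 51 mm tall. Origin at its underside.
- tube15: Bystander: conical tube with orange cap lying on the bench, 120 mm long, 20 mm across.
- timer: Bystander: white bench timer lying flat, 62 x 68 x 19 mm.
- rail_mid (a point): Middle of the guide rail in front of the entry (holder y = -170 to -45 mm), given at the height of the axis of a rod lying there, level with the bore axis. The rail is a shallow V groove only 18 mm wide, on a narrow web: fingers gripping the rod can straddle it, reach 45 mm below the rod's axis and move along it.
- trough_mid (a point): Middle of the V trough behind the exit (holder y = 45 to 175 mm, 36 mm wide), given on the axis of a cartridge lying in it, 63 mm above the bench. Its far end is open: a cartridge pushed too far falls off.
- stand_rail (a point): On the axis of the parked rod, 52 mm above the bench, over the middle of the stand's open front rail (stand y = 52 to 112 mm, V groove 18 mm wide on a narrow web). The fingers can straddle the rail here to grip the rod, down to 40 mm below this point.

How it is judged:
By the outcome, as a careful person would: the job done as asked, in the order asked, and still so for the second after the job is handed in, with the robot touching nothing.
It also fails if it takes over 64 s, if anything falls off the work surface, if the arm or the gripper's body presses on something with over 40 N, if the wrist force passes 120 N, or if a joint passes its speed limit or range.

ROBOT

A 6-joint arm with a two-finger parallel gripper is mounted at the origin on a cart in front of the work surface, level with it; the furniture and walls round the work are solid. World frame = base frame: x ahead of the robot, y to its left, z up, the work surface at z = 0. Lengths are in m, angles in rad, forces in N, time in s.
With the tool pointing down it reaches from about 0.3 to 0.775 m from the base axis. Payload 14.6 kg.
Tool frame: the origin (TCP) lies at the very end of the fingers, on their centre line; the grasp point (between the pads) lies 19 mm behind it; z points along the fingers, y is the line along which they close (so a half turn about z gives the same grasp; the last joint's range is limited). The gripper opens to 85 mm and grips with 20 to 120 N. Pads are 22 mm wide; open, the fingers measure 114 mm over their backs; the gripper's body (76 mm by 85 mm) begins 54 mm behind the grasp point. The pads swing forward as they close: fully open they stand 13 mm farther back than shut.
Start: joints at [-1.379, 0.3, 1.521, -0, 1.321, -0.067], TCP at [0.141, -0.532, 0.198] pointing down, gripper open.
Joint ranges: [-3.03, 3.03], [-0.79, 2.21], [0.23, 2.52], [-1.04, 4.18], [0, 3.07], [-2.55, 2.55]. Speed limits (rad/s): [2.22, 2.22, 2.57, 3.14, 3.14, 3.14].

INTERFACE

Orientations are given as a rotation vector (axis times angle).
In Python, from rig import * gives the robot as it stands. The module is installed in compiled form; this text tells all that it offers.
- The arm moves only by the tool carry_out, never from a script. Its argument "increments" is a list that holds one entry, the list of rows, each a list of 7 numbers: the turn, a rotation vector about the tool's x, y, z in degrees, then the shift along the tool's x, y, z in cm, then the finger opening in cm, from 0 to 8.54. A call has 1 to 10 rows; each row is the pose to reach, as a shift and turn from the pose commanded when the call began, along the tool's axes at that moment; what a row does not reach only later rows make up. A row lasts 1/10 s, in which the tool goes at most 50 mm and 8.59 degrees, less where a joint would pass 70% of its speed; a pose out of reach is approached as far as the arm can. A call with a gripper value outside its range is refused whole. The fingers move at their own pace and stop on an object; "force" is the grip in N (left out, the last holds). Time passes only in rows, so rows that repeat a pose let the fingers close. It gives the time, the measured TCP pose, the force, the opening and the grip force at its end, in the units of the state.
- read_state(): the state, without advancing time (a new reading comes with each control period).
- get_image(name): name is "scene" or "side" or "wrist"; returns a dict with "pixels" (384x512x3 uint8, red, green, blue), "mtx" (3x3 intrinsics, pixels), "distortion" ([k1, k2, p1, p2, k3] as OpenCV has them; the pictures are not rectified), "xyz" and "rotation" of the camera in the world. Camera axes: x right, y down, z forward; pixel columns grow to the right and rows downward; lengths in m; the calibration is good to about 2 mm. A picture is of the moment at which its call begins. There is no depth.
- job_done(): hands the job in; it is judged then, once.
Trained networks look in a picture, given as the dict that the camera call returned (one of the last four; its "shot" number tells which), for a name from the list of things; names that differ only in an ending like _2 or _b are one class to them, and where a whole thing is asked for, a point or a joint stands for the part that bears it (a point fixed in the world has none). Each returns a list of dicts, best first, with "conf" (0 to 1); they miss things now and then, are a little off and sometimes report something else, mostly with a low value. They report only what shows in the picture. A call takes as long as a camera call.
- recognise(name, picture): "centre" ([column, row] in pixels, amid what is visible of it).
- outline_of(name, picture): "pixels" (384x512 bool, what is visible of it) and "centre" ([column, row] in pixels, amid what is visible of it).
The state is a dict: "t": time; "joint_pos": joint angles; "qvel": joint speeds; "tau": joint torques, N m; "tcp_pos": TCP position; "tcp_rot": TCP orientation; "wrist_force": force on the tool from outside, world axes, zero at the start; "wrist_torque": the same for the moment, N m; "opening": finger opening in m; "grip_force": force on a finger pad.
Only numpy, scipy, OpenCV 4.12 (cv2) and the standard library are available. Lean on these libraries where they do the work, as an engineer would, in place of code of your own. Each camera call takes 0.05 s, during which the arm holds its last target. There are 200 camera calls.

## Working session

There is one attempt and no reset: what is moved stays moved. The work goes in short steps, Python scripts to look and compute and a tool call to move; the robot and the scene stay as the last step left them, time stands still between calls to the robot, and variables do not carry over. Pictures are saved under pics/ and viewed, at most 13 in all, crops included, and the job is handed in when it is done.

Besides the shell and the picture viewer there is one more tool, called after "Call:" in YAML: its name, and indented under it one key for each argument. carry_out: Moves the arm, as the interface text tells. Its arguments: {"type":"object","properties":{"increments":{"type":"array","items":{"type":"array","items":{"type":"array","items":{"type":"number"}}}},"force":{"type":"number"}},"required":["increments"]}

```bash
mkdir -p pics
cat > h.py <<'E'
from rig import *
import numpy as np, cv2
from scipy.spatial.transform import Rotation as R
def ray(im,px):
    p=cv2.undistortPoints(np.array([[px]],float),np.array(im["mtx"]),np.array(im["distortion"],float))[0,0]
    d=rotm(im)@np.array([p[0],p[1],1]); return np.array(im["xyz"],float),d
def rotm(im):
    r=np.array(im["rotation"],float); return r if r.shape==(3,3) else R.from_rotvec(r).as_matrix()
def onz(im,px,z):
    o,d=ray(im,px); return o+d*(z-o[2])/d[2]
def proj(im,P):
    Rm=rotm(im); t=-Rm.T@np.array(im["xyz"],float)
    return cv2.projectPoints(np.atleast_2d(np.array(P,float)),cv2.Rodrigues(Rm.T)[0],t,np.array(im["mtx"]),np.array(im["distortion"],float))[0][:,0]
def save(im,n): cv2.imwrite("pics/"+n,cv2.cvtColor(im["pixels"],cv2.COLOR_RGB2BGR))
E
python3 - <<'E'
from h import *
a={n:get_image(n) for n in("scene","side","wrist")}
for n in a:
    im=a[n]; save(im,n+"0.png"); print(n,np.round(im["xyz"],3),np.round(rotm(im)[:,2],2))
for n in ("scene","side"):
  for o in ("holder","cartridge","clip","rod","rod_stand","clear_tray","dye_bottle","vial_0","tube15","timer"):
    print(n,o,[(np.round(r["centre"]),round(r["conf"],2)) for r in recognise(o,a[n])][:2])
i=cv2.imread("pics/scene0.png"); j=cv2.imread("pics/side0.png")
s=read_state(); print(s["tcp_rot"],s["t"],s["wrist_force"])
E
```

```text
scene [-0.238  0.567  0.653] [ 0.68 -0.53 -0.5 ]
side [-0.733  0.019  0.699] [ 0.9  -0.03 -0.43]
wrist [ 0.222 -0.509  0.374] [-0.31 -0.08 -0.95]
scene holder [(array([246., 225.]), 0.77)]
scene cartridge []
scene clip [(array([252., 200.]), 0.46)]
scene rod [(array([243., 185.]), 0.66)]
scene rod_stand [(array([270., 182.]), 0.59)]
scene clear_tray [(array([157., 274.]), 0.68), (array([242., 225.]), 0.54)]
scene dye_bottle [(array([243., 186.]), 0.42)]
scene vial_0 []
scene tube15 []
scene timer [(array([175., 218.]), 0.57)]
side holder [(array([192., 223.]), 0.81)]
side cartridge []
side clip []
side rod [(array([189., 197.]), 0.55)]
side rod_stand [(array([292., 197.]), 0.89), (array([131., 224.]), 0.29)]
side clear_tray [(array([130., 227.]), 0.75), (array([291., 197.]), 0.27)]
side dye_bottle [(array([346., 203.]), 0.48)]
side vial_0 []
side tube15 [(array([350., 235.]), 0.53)]
side timer [(array([188., 196.]), 0.63)]
[ 3.11530783e+00  4.05529527e-01 -3.15669946e-05] 1.15 [-0.2153515   0.28338008 -1.06487992]
```

View both.

View pics/scene0.png

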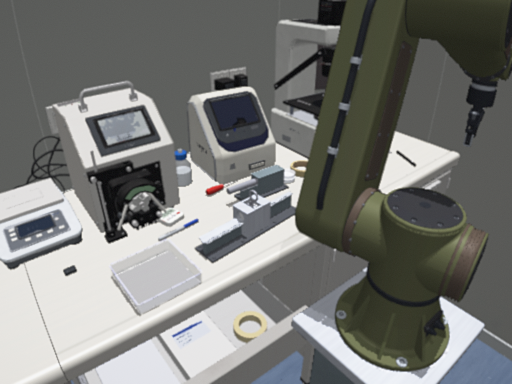

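View pics/side0.png

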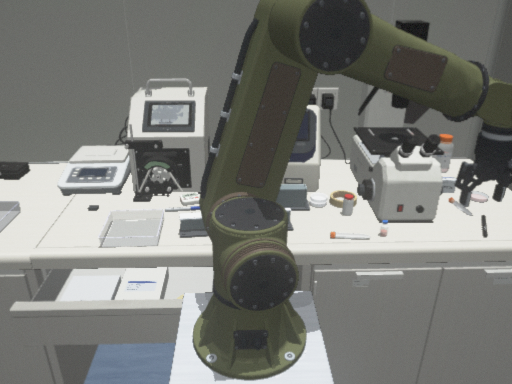

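The scene picture shows the tray at (157,275), the holder with housing at (252,213), and the stand at (268,180) with the rod pointing left. In the side picture the bottle is at (347,204), the tube at (350,236) and the vial at (383,228). The arm partly hides the holder in both.

Run:
```python
from h import *
a=get_image("scene"); b=get_image("side"); w=get_image("wrist")
for n,im,px,z in (("tray",a,(157,275),.0),("tray",b,(133,228),.0),("housing top",a,(252,205),.089),("holder near end",a,(208,250),0),("holder far",a,(297,205),0),("stand",a,(268,175),.074),("rodtip?",a,(230,187),.052),("timer",a,(175,218),.01),("timer",b,(190,198),.01),("bottle",b,(347,210),.01),("tube",b,(350,236),.01),("vial",b,(383,231),.01),("stand b",b,(292,185),.074)):
    print(n,np.round(onz(im,px,z),3))
s=read_state(); T=R.from_rotvec(s["tcp_rot"]).as_matrix()
print(np.round(T,3)); print("cam in tool",np.round(T.T@(np.array(w["xyz"])-s["tcp_pos"]),4)); print(np.round(T.T@rotm(w),3)); print(w["mtx"],w["distortion"])
```

```text
tray [0.454 0.332 0.   ]
tray [0.47 0.35 0.  ]
housing top [0.454 0.029 0.089]
holder near end [0.459 0.177 0.   ]
holder far [ 0.473 -0.169  0.   ]
stand [ 0.583 -0.137  0.074]
rodtip? [ 0.627 -0.016  0.052]
timer [0.637 0.182 0.01 ]
timer [0.656 0.189 0.01 ]
bottle [ 0.551 -0.344  0.01 ]
tube [ 0.386 -0.315  0.01 ]
vial [ 0.412 -0.423  0.01 ]
stand b [ 0.617 -0.164  0.074]
[[ 0.967  0.256  0.   ]
 [ 0.256 -0.967 -0.   ]
 [-0.     0.    -1.   ]]
cam in tool [ 0.084  -0.001  -0.1756]
[[-0.    -0.946 -0.325]
 [ 1.    -0.     0.   ]
 [-0.    -0.325  0.946]]
[[286.85991614   0.         258.02768044]
 [  0.         286.85991614 190.98208381]
 [  0.           0.           1.        ]] [-0.0637342  0.         0.         0.         0.       ]
```

Call:
carry_out:
  increments:
    - [[0,0,14.8,52,-41,-13,8.5],[0,0,14.8,52,-41,-13,8.5],[0,0,14.8,52,-41,-13,8.5],[0,0,14.8,52,-41,-13,8.5],[0,0,14.8,52,-41,-13,8.5],[0,0,14.8,52,-41,-13,8.5],[0,0,14.8,52,-41,-13,8.5],[0,0,14.8,52,-41,-13,8.5],[0,0,14.8,52,-41,-13,8.5],[0,0,14.8,52,-41,-13,8.5]]

```text
t: 2.3
tcp_pos: [0.4362, -0.1376, 0.2955]
tcp_rot: [3.141, 0.001, 0.001]
wrist_force: [-0.3, -1.5, -0.5]
opening: 0.0847
grip_force: 0.0
```

Call:
carry_out:
  increments:
    - [[0,0,0,10,-14,-3.5,8.5],[0,0,0,10,-14,-3.5,8.5],[0,0,0,10,-14,-3.5,8.5],[0,0,0,10,-14,-3.5,8.5],[0,0,0,10,-14,-3.5,8.5],[0,0,0,10,-14,-3.5,8.5]]

```text
t: 2.9
tcp_pos: [0.5353, 0.0007, 0.3294]
tcp_rot: [3.141, 0.002, -0.001]
wrist_force: [0.3, -0.7, -0.2]
opening: 0.0851
grip_force: 0.0
```

Run:
```python
from h import *
im=get_image("wrist"); save(im,"w1.png"); s=read_state(); print(s["t"],s["tcp_pos"],s["tcp_rot"])
np.save("w1.npy",im,allow_pickle=True)
for o in ("holder","cartridge","clip","rod","rod_stand","clear_tray","dye_bottle"):
    print(o,[(np.round(r["centre"],1),round(r["conf"],2)) for r in recognise(o,im)][:2])
```

```text
2.95 [5.35026347e-01 1.74612550e-04 3.29560340e-01] [ 3.14146870e+00  5.56872212e-04 -7.49188392e-04]
holder [(array([246. , 184.7]), 0.92)]
cartridge [(array([237.2, 191.3]), 0.63)]
clip [(array([243.9, 204.9]), 0.52), (array([247. , 186.7]), 0.47)]
rod [(array([288.7, 100.4]), 0.92)]
rod_stand [(array([350.3, 102.9]), 0.58)]
clear_tray [(array([ 73.7, 194.1]), 0.68)]
dye_bottle [(array([460.2, 145.8]), 0.77)]
```

View pics/w1.png

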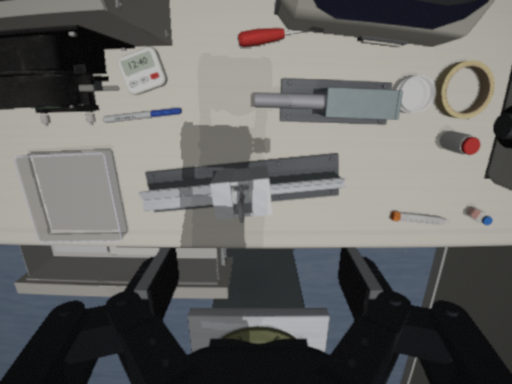

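The wrist view shows the holder from (143,197) to (343,183): the wide trough is on the left, and the narrow rail, so the entry, is on the right. The clip is near (243,200). The bare rod tip is at (254,100) and its stand at (360,103). The tray is centred at (77,194).

Run:
```python
import cv2,numpy as np
i=cv2.imread("pics/w1.png"); a=cv2.resize(i[75:220,138:400],None,fx=3,fy=3,interpolation=cv2.INTER_CUBIC); cv2.imwrite("pics/w1c.png",a); print(a.shape)
```

```text
(435, 786, 3)
```

View pics/w1c.png

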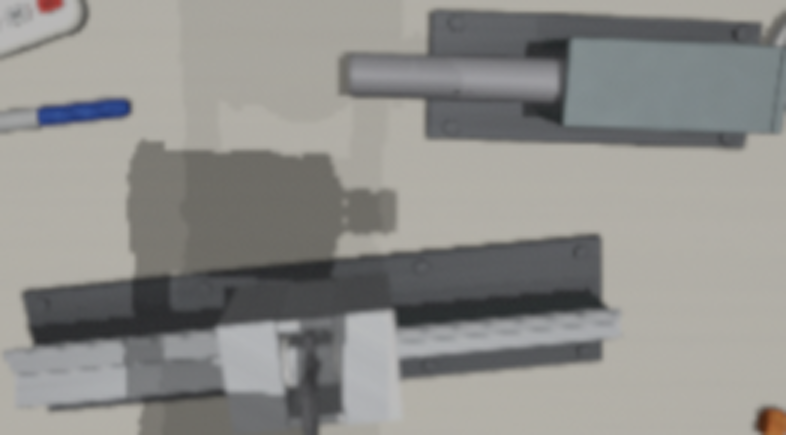

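```bash
cat > fit.py <<'E'
from h import *
from scipy.optimize import least_squares
def fit(im,L,px,x0,free_z=False):
    L=np.array(L,float)/1000; px=np.array(px,float)
    def W(p): 
        c,s=np.cos(p[2]),np.sin(p[2]); return np.c_[p[0]+c*L[:,0]-s*L[:,1],p[1]+s*L[:,0]+c*L[:,1],L[:,2]]
    f=lambda p:(proj(im,W(p))-px).ravel()
    r=least_squares(f,x0,loss="soft_l1"); return r.x,r.fun.reshape(-1,2)
E
python3 - <<'E'
from fit import *
im=np.load("w1.npy",allow_pickle=True).item()
C=lambda l:[(138+x/3-.33,75+y/3-.33) for x,y in l]
for nm,L,px,x0 in (("holder",[(40,175,8),(40,-175,8),(-40,-175,8),(30,45,89),(30,-45,89),(-30,-45,89)],C([(24,290),(600,236),(601,360),(218,325),(395,311),(401,420)]),(.45,0,0)),
 ("stand",[(21,52,74),(-21,52,74),(21,-52,74),(-21,-52,74),(0,157,52)],C([(569,38),(565,127),(783,47),(779,132),(342,76)]),(.6,-.13,0))):
    p,r=fit(im,L,px,x0); print(nm,np.round(p,4),np.round(r,1).tolist())
for px in ((27,153),(118,149),(126,241),(38,241)): print(np.round(onz(im,px,.037),3))
for n,px,z in (("bottle",(455,143),.03),("tube",(418,217),.01),("vial",(478,215),.03)): print(n,np.round(onz(im,px,z),3))
E
```

```text
holder [0.4623 0.0278 0.095 ] [[-0.6, -0.1], [2.1, -0.2], [1.9, 0.9], [-0.8, 0.4], [-0.9, -0.2], [0.2, -0.2]]
stand [ 0.606  -0.1497 -0.0156] [[0.5, -0.2], [-0.6, 0.0], [0.0, -0.7], [-2.9, 0.4], [2.7, 0.3]]
[0.527 0.401 0.037]
[0.532 0.235 0.037]
[0.359 0.248 0.037]
[0.356 0.425 0.037]
bottle [ 0.543 -0.336  0.03 ]
tube [ 0.396 -0.307  0.01 ]
vial [ 0.408 -0.413  0.03 ]
```

Call:
carry_out:
  increments:
    - [[0,0,-5.4,-7.3,-2.8,13.5,5],[0,0,-5.4,-7.3,-2.8,13.5,5],[0,0,-5.4,-7.3,-2.8,13.5,5],[0,0,-5.4,-7.3,-2.8,13.5,5],[0,0,-5.4,-7.3,-2.8,13.5,5]]

```text
t: 3.8
tcp_pos: [0.4622, 0.0285, 0.195]
tcp_rot: [3.138, 0.149, -0.001]
wrist_force: [0.6, 0.5, 1.4]
opening: 0.0497
grip_force: 0.0
```

Run:
```python
from h import *
im=get_image("wrist"); s=read_state(); print(s["t"],s["tcp_pos"],s["tcp_rot"])
np.save("w2.npy",im,allow_pickle=True)
print([(np.round(r["centre"],1),round(r["conf"],2)) for r in recognise("clip",im)][:2])
print(proj(im,[[.4623,.0278,.119],[.4623,.0278,.136]]))
i=cv2.cvtColor(im["pixels"],cv2.COLOR_RGB2BGR); i=cv2.resize(i[100:384,60:460],None,fx=2,fy=2); cv2.imwrite("pics/w2.png",i)
```

```text
3.85 [0.46342661 0.02832451 0.19627238] [3.13787455 0.14865318 0.00351329]
[(array([260.5, 188.6]), 0.66)]
[[259.81516636 188.23478328]
 [259.93482581 194.42787547]]
```

View pics/w2.png

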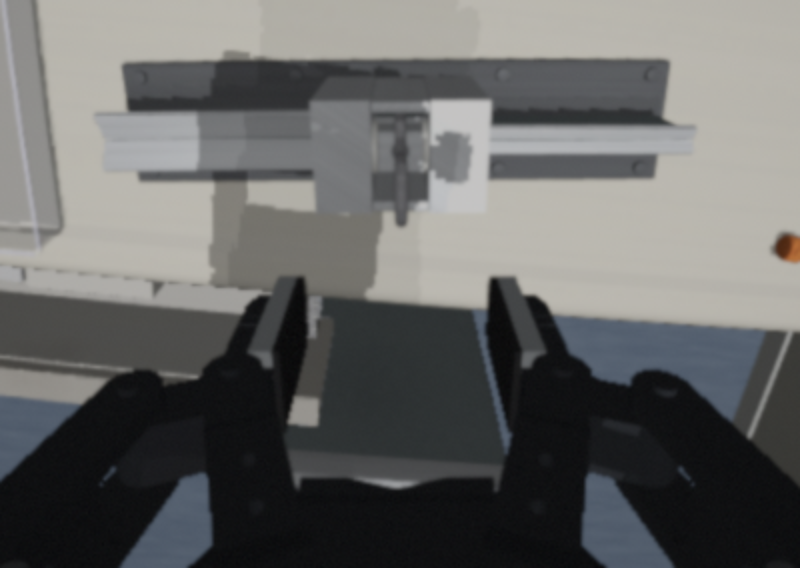

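The clip shows edge-on at crop (400,145–225), which is image column 260, rows 172–212. This matches the prediction from the fit (259.8,188).

Call:
carry_out:
  increments:
    - [[0,0,0,0,0,5,5],[0,0,0,0,0,9,5],[0,0,0,0,0,9,5],[0,0,0,0,0,9,0],[0,0,0,0,0,9,0],[0,0,0,0,0,9,0],[0,0,0,0,0,9,0],[0,0,0,0,0,9,0]]
  force: 50

```text
t: 4.7
tcp_pos: [0.4627, 0.0285, 0.1055]
tcp_rot: [3.138, 0.149, 0.002]
wrist_force: [-0.4, -0.1, -0.2]
opening: 0.0001
grip_force: 0.0
```

Run:
```python
from h import *
im=get_image("wrist"); b=get_image("scene"); s=read_state(); print(s["t"],s["tcp_pos"],s["opening"],s["grip_force"])
np.save("w3.npy",im,allow_pickle=True)
i=im["pixels"][130:384,130:390]; j=b["pixels"][170:250,200:320]
i=cv2.resize(i,(400,391)); j=cv2.resize(j,(400,267))
cv2.imwrite("pics/w3.png",cv2.cvtColor(np.hstack([np.pad(j,((0,124),(0,0),(0,0))),i]),cv2.COLOR_RGB2BGR))
```

```text
4.8 [0.46246319 0.02853008 0.10512698] 0.0001616635067912674 0.0
```

View pics/w3.png

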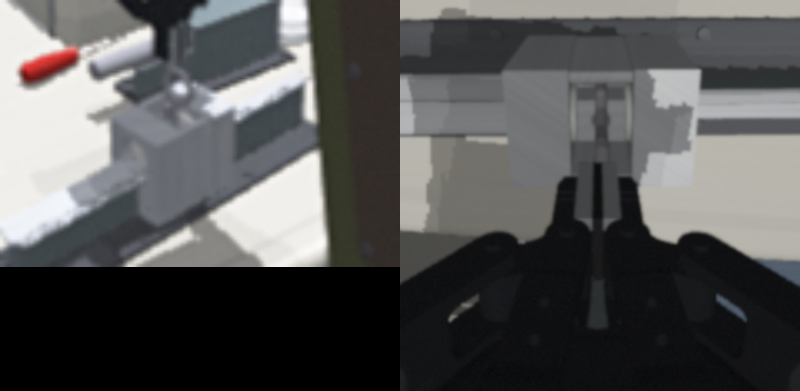

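The wrist crop shows the wire at (600,85–160) ahead of the closed finger tips at (600,170–215). In the scene crop the loop shows at (178,75), just beside the fingers. I'll measure the clip now.

Run:
```python
from h import *
for n in ("wrist","scene"):
    im=get_image(n)
    print(n,"pred ring c/top",proj(im,[[.4625,.028,.119],[.4625,.028,.136],[.4625,.028,.102]]).round(1).tolist())
    for r in outline_of("clip",im)[:2]:
        v,u=np.nonzero(r["pixels"]); print(round(r["conf"],2),r["centre"],u.min(),u.max(),v.min(),v.max(),len(u))
    if n=="wrist":
        for r in [1]: print(np.round(im["pixels"][180:300:6,258:264].mean((1,2))).tolist())
```

```text
wrist pred ring c/top [[260.4, 233.4], [260.6, 247.2], [260.2, 221.9]]
0.76 [260.6, 213.4] 257 266 183 234 429
[119.0, 68.0, 89.0, 87.0, 71.0, 69.0, 58.0, 67.0, 82.0, 78.0, 40.0, 37.0, 36.0, 33.0, 34.0, 32.0, 51.0, 24.0, 24.0, 23.0]
scene pred ring c/top [[250.5, 194.4], [250.5, 189.1], [250.6, 199.6]]
0.6 [253.3, 199.0] 249 257 190 205 67
```

Run:
```python
from h import *
c=np.array([.4625,.028]);a=.095; ex=np.array([np.cos(a),np.sin(a)])
def P(x,z): return [*(c+ex*x/1000),.119+z/1000]
pts=[(0,17),(17,0),(-17,0),(0,-17),(24,-20),(24,-63),(0,-68),(12,12),(-12,12)]
for f in ("w2.npy","w3.npy"):
    im=np.load(f,allow_pickle=True).item(); print(f,[(p,q) for p,q in zip(pts,proj(im,[P(*p) for p in pts]).round(0).tolist())])
    g=im["pixels"].mean(2)
    print(g[150:225:4,254:268:2].round().astype(int).tolist())
```

```text
w2.npy [((0, 17), [260.0, 194.0]), ((17, 0), [260.0, 170.0]), ((-17, 0), [260.0, 205.0]), ((0, -17), [260.0, 183.0]), ((24, -20), [260.0, 158.0]), ((24, -63), [259.0, 149.0]), ((0, -68), [259.0, 169.0]), ((12, 12), [260.0, 179.0]), ((-12, 12), [260.0, 205.0])]
[[94, 94, 95, 95, 95, 94, 96], [119, 119, 119, 118, 118, 119, 121], [80, 76, 70, 70, 64, 74, 78], [82, 77, 90, 97, 80, 80, 81], [109, 102, 91, 92, 88, 107, 112], [124, 114, 79, 74, 84, 119, 122], [117, 86, 72, 72, 69, 99, 119], [117, 97, 66, 65, 69, 107, 117], [119, 107, 81, 85, 82, 108, 118], [88, 83, 83, 89, 85, 81, 88], [79, 76, 86, 96, 88, 75, 77], [78, 76, 87, 96, 87, 75, 78], [78, 76, 87, 98, 88, 74, 77], [119, 108, 90, 99, 90, 106, 126], [162, 148, 93, 89, 89, 141, 163], [173, 164, 97, 84, 91, 157, 173], [173, 173, 168, 159, 167, 172, 172], [173, 172, 173, 173, 173, 173, 173], [173, 173, 173, 173, 172, 172, 172]]
w3.npy [((0, 17), [261.0, 247.0]), ((17, 0), [260.0, 208.0]), ((-17, 0), [260.0, 257.0]), ((0, -17), [260.0, 222.0]), ((24, -20), [260.0, 187.0]), ((24, -63), [260.0, 171.0]), ((0, -68), [260.0, 197.0]), ((12, 12), [261.0, 224.0]), ((-12, 12), [260.0, 260.0])]
[[51, 46, 48, 46, 46, 46, 47], [70, 71, 71, 71, 70, 71, 71], [76, 77, 77, 77, 76, 76, 75], [77, 76, 77, 78, 78, 76, 75], [77, 77, 77, 77, 77, 76, 76], [77, 77, 78, 77, 77, 77, 76], [76, 76, 78, 76, 78, 77, 75], [119, 121, 123, 121, 122, 122, 121], [111, 112, 109, 109, 108, 108, 111], [90, 81, 70, 70, 64, 75, 88], [76, 76, 89, 98, 86, 73, 75], [87, 82, 88, 92, 85, 78, 86], [117, 103, 89, 90, 84, 91, 115], [117, 100, 73, 73, 69, 84, 114], [99, 71, 72, 74, 69, 66, 93], [103, 76, 71, 70, 66, 67, 97], [112, 95, 59, 58, 57, 73, 109], [114, 94, 57, 58, 56, 66, 109], [82, 74, 69, 69, 66, 62, 75]]
```

Call:
carry_out:
  increments:
    - [[0,0,0,0,0,0,4],[0,0,0,0,0,0,4],[0,0,0,0,0,-4,4],[0,0,0,0,0,-5,4],[0,0,0,0,0,-5,4]]

```text
t: 5.5
tcp_pos: [0.4631, 0.0285, 0.1561]
tcp_rot: [3.138, 0.149, 0.005]
wrist_force: [-0.4, 0.5, -0.6]
opening: 0.0399
grip_force: 0.0
```

Run:
```python
from h import *
im=get_image("wrist"); s=read_state(); print(s["t"],s["tcp_pos"],s["opening"])
np.save("w4.npy",im,allow_pickle=True)
for r in outline_of("clip",im)[:2]:
    v,u=np.nonzero(r["pixels"]); print(round(r["conf"],2),r["centre"],u.min(),u.max(),v.min(),v.max(),len(u)); print([(int(k),int(u[v==k].min()),int(u[v==k].max())) for k in np.unique(v)[::4]])
i=cv2.resize(im["pixels"][150:340,170:350],None,fx=3,fy=3,interpolation=cv2.INTER_CUBIC); cv2.imwrite("pics/w4.png",cv2.cvtColor(i,cv2.COLOR_RGB2BGR))
```

```text
5.55 [0.46240001 0.02852597 0.15474117] 0.03992173851222642
0.92 [260.4, 203.2] 257 264 167 233 494
[(167, 258, 261), (171, 257, 263), (175, 257, 263), (179, 257, 263), (183, 257, 263), (187, 257, 263), (191, 257, 263), (195, 257, 264), (199, 257, 264), (203, 257, 264), (207, 257, 264), (211, 257, 264), (215, 257, 264), (219, 257, 264), (223, 257, 264), (227, 257, 264), (231, 258, 263)]
```

View pics/w4.png

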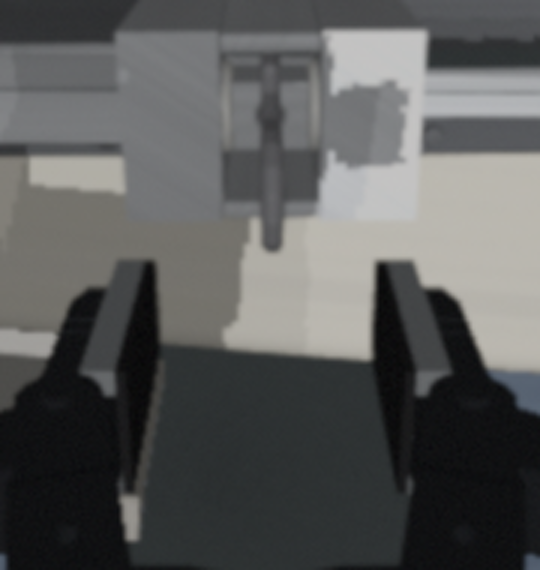

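The clip is untouched: the wire is at crop (270,60–250) and the pads are at (130,262) and (390,262). Judging by the pad gap and row, the fingertips seem to sit about 30 mm higher than the stated TCP. I'll go lower in small steps and watch the force.

Call:
carry_out:
  increments:
    - [[0,0,0,0,0,4.5,2.5],[0,0,0,0,0,6,2.5],[0,0,0,0,0,6,2.5],[0,0,0,0,0,6,0],[0,0,0,0,0,6,0],[0,0,0,0,0,6,0]]
  force: 30

```text
t: 6.2
tcp_pos: [0.4627, 0.0285, 0.0956]
tcp_rot: [3.138, 0.149, 0.002]
wrist_force: [-0.2, -0.4, 0.2]
opening: 0.0041
grip_force: 29.2
```

Call:
carry_out:
  increments:
    - [[0,0,0,0,0,0,2.5],[0,0,0,0,0,0,2.5],[0,0,0,0,0,1.3,2.5],[0,0,0,0,0,2.5,2.5],[0,0,0,0,0,2.5,2.5]]

```text
t: 6.7
tcp_pos: [0.4614, 0.0285, 0.0684]
tcp_rot: [-3.138, -0.149, 0.004]
wrist_force: [0.1, 0.2, -0.0]
opening: 0.0248
grip_force: 0.0
```

Call:
carry_out:
  increments:
    - [[0,0,0,0,0,0,0],[0,0,0,0,0,0,0],[0,0,0,0,0,0,0],[0,0,0,0,0,0,0]]
  force: 50

```text
t: 7.1
tcp_pos: [0.4625, 0.0285, 0.0701]
tcp_rot: [3.138, 0.149, 0.001]
wrist_force: [-0.4, -1.0, 1.1]
opening: 0.0046
grip_force: 48.9
```

Call:
carry_out:
  increments:
    - [[0,0,0,0,0,-2,0],[0,0,0,0,0,-4,0],[0,0,0,0,0,-6,0],[0,0,0,0,0,-9,0],[0,0,0,0,0,-11,0],[0,0,0,0,0,-11,0]]

```text
t: 7.7
tcp_pos: [0.4634, 0.0285, 0.1824]
tcp_rot: [3.138, 0.149, 0.007]
wrist_force: [0.5, -0.7, -1.3]
opening: 0.005
grip_force: 48.8
```

Run:
```python
from h import *
im=get_image("wrist"); s=read_state(); print(s["t"],s["tcp_pos"],s["opening"],s["grip_force"])
np.save("w5.npy",im,allow_pickle=True)
for r in outline_of("clip",im)[:2]:
    v,u=np.nonzero(r["pixels"]); print(round(r["conf"],2),r["centre"],u.min(),u.max(),v.min(),v.max(),len(u))
i=cv2.resize(im["pixels"],(700,525)); cv2.imwrite("pics/w5.png",cv2.cvtColor(i,cv2.COLOR_RGB2BGR))
```

```text
7.75 [0.46274579 0.02856893 0.18064085] 0.004523395879249444 48.78061272203922
0.76 [256.5, 250.3] 254 264 189 310 1144
```

Call:
carry_out:
  increments:
    - [[0,0,0,1.1,-32.8,3,0],[0,0,0,1.1,-32.8,3,0],[0,0,0,1.1,-32.8,3,0],[30,0,0,1.1,-32.8,3,0],[30,0,0,1.1,-32.8,3,0],[30,0,0,1.1,-32.8,3,0],[30,0,0,1.1,-32.8,3,0],[30,0,0,1.1,-32.8,3,0],[30,0,0,1.1,-32.8,3,0],[30,0,0,1.1,-32.8,3,0]]

```text
t: 8.8
tcp_pos: [0.4424, 0.3553, 0.1497]
tcp_rot: [-2.617, -0.124, 0.033]
wrist_force: [0.0, -0.0, 0.3]
opening: 0.0044
grip_force: 48.9
```

Run:
```python
from h import *
s=read_state(); T=R.from_rotvec(s["tcp_rot"]).as_matrix(); print(s["t"],s["tcp_pos"],s["opening"],T.round(3).tolist())
for w in ([.443,.357,.028],):
    print((T.T@(np.array(w)-s["tcp_pos"])*100).round(2))
```

```text
8.8 [0.44244172 0.35529998 0.14972449] 0.004443406694945566 [[0.996, 0.082, -0.047], [0.094, -0.863, 0.496], [0.0, -0.499, -0.867]]
[ 0.07  5.93 10.63]
```

Call:
carry_out:
  increments:
    - [[0,0,0,0.1,3,5.3,0],[0,0,0,0.1,5.9,10.6,0],[0,0,0,0.1,5.9,10.6,0],[0,0,0,0.1,5.9,10.6,0],[0,0,0,0.1,5.9,10.6,2.5],[0,0,0,0.1,5.9,10.6,2.5],[0,0,0,0.1,5.9,8,3.5],[0,0,0,0.1,5.9,5,3.5],[0,0,0,0.1,5.9,0,3.5],[0,0,0,0.1,5.9,-4,3.5]]

```text
t: 9.8
tcp_pos: [0.4504, 0.2844, 0.1587]
tcp_rot: [-2.616, -0.125, 0.029]
wrist_force: [0.3, -0.5, 0.9]
opening: 0.0352
grip_force: 0.0
```

Run:
```python
from h import *
s=read_state(); print(s["t"],s["tcp_pos"],s["opening"],s["wrist_force"])
im=get_image("wrist"); b=get_image("scene")
for i in (im,b):
  for r in outline_of("clip",i)[:2]:
    v,u=np.nonzero(r["pixels"]); print(round(r["conf"],2),r["centre"],u.min(),u.max(),v.min(),v.max(),len(u), onz(i,r["centre"],.008).round(3))
```

```text
9.8 [0.4504397  0.28435174 0.15866086] 0.03518643171404036 [ 0.29495163 -0.493448    0.85534083]
0.94 [299.7, 178.5] 267 326 153 204 783 [0.437 0.315 0.008]
0.43 [448.2, 2.6] 442 465 0 3 74 [0.618 0.207 0.008]
0.44 [164.6, 278.2] 150 180 269 280 132 [0.424 0.325 0.008]
```

The clip lies in the tray, at about (0.437, 0.315). Next is the rod: I'll refit the holder from w2 and plan a hover over the stand.

```bash
cat >> h.py <<'E'
def go(x,y,z,yaw,s=None):
    """rotvec deg + shift cm in tool frame to reach pose: tool z down, tool x at world yaw"""
    s=s or read_state(); T=R.from_rotvec(s["tcp_rot"]).as_matrix()
    G=np.array([[np.cos(yaw),np.sin(yaw),0],[np.sin(yaw),-np.cos(yaw),0],[0,0,-1]])
    return np.degrees(R.from_matrix(T.T@G).as_rotvec()).round(2).tolist(),(T.T@(np.array([x,y,z])-s["tcp_pos"])*100).round(2).tolist()
E
python3 - <<'E'
from fit import *
im=np.load("w2.npy",allow_pickle=True).item()
C=lambda l:[(60+x/2-.25,100+y/2-.25) for x,y in l]
p,r=fit(im,[(30,45,89),(30,-45,89),(-30,-45,89),(-30,45,89),(40,175,8),(40,-175,8),(-40,-175,8)],C([(311,100),(492,98),(490,212),(315,212),(123,63),(669,60),(656,178)]),(.46,.03,.095)); print(p.round(4),r.round(1).tolist())
p,r=fit(im,[(30,45,89),(30,-45,89),(-30,-45,89),(-30,45,89)],C([(311,100),(492,98),(490,212),(315,212)]),(.46,.03,.095)); print(p.round(4),r.round(1).tolist())
s=read_state(); print(np.round(s["joint_pos"],3))
for yaw in (-np.pi/2,np.pi/2): print(go(.607,-.07,.16,yaw-.0156,s))
E
```

```text
[0.4629 0.0274 0.1006] [[-0.7, -0.0], [-0.4, 0.4], [-2.1, -0.3], [0.4, 0.2], [0.2, -0.2], [3.4, -0.3], [1.4, 0.5]]
[0.463  0.0268 0.1018] [[-0.1, -0.1], [0.2, 0.3], [-1.4, -0.4], [1.0, 0.1]]
[0.232 0.242 1.79  0.588 1.104 1.439]
([-22.71, 25.01, 93.88], [12.24, 31.75, -18.67])
([-24.28, -22.05, -81.61], [12.24, 31.75, -18.67])
```

Run:
```python
from h import *
im=np.load("w1.npy",allow_pickle=True).item()
for z in (0,.1,.2): print(onz(im,(385,44),z).round(3),onz(im,(100,50),z).round(3))
```

```text
[ 0.698 -0.205  0.   ] [0.69  0.262 0.   ]
[ 0.683 -0.164  0.1  ] [0.676 0.21  0.1  ]
[ 0.667 -0.123  0.2  ] [0.662 0.159 0.2  ]
```

Call:
carry_out:
  increments:
    - [[-24.3,-22.05,-81.6,12.2,31.7,-18.7,8.5],[-24.3,-22.05,-81.6,12.2,31.7,-18.7,8.5],[-24.3,-22.05,-81.6,12.2,31.7,-18.7,8.5],[-24.3,-22.05,-81.6,12.2,31.7,-18.7,8.5],[-24.3,-22.05,-81.6,12.2,31.7,-18.7,8.5],[-24.3,-22.05,-81.6,12.2,31.7,-18.7,8.5],[-24.3,-22.05,-81.6,12.2,31.7,-18.7,8.5],[-24.3,-22.05,-81.6,12.2,31.7,-18.7,8.5],[-24.3,-22.05,-81.6,12.2,31.7,-18.7,8.5],[-24.3,-22.05,-81.6,12.2,31.7,-18.7,8.5]]

```text
t: 11.0
tcp_pos: [0.6064, -0.0697, 0.157]
tcp_rot: [-2.258, -2.164, 0.007]
wrist_force: [-0.0, 0.4, -0.6]
opening: 0.0849
grip_force: 0.0
```

Run:
```python
from h import *
s=read_state(); print(s["t"],s["tcp_pos"],s["tcp_rot"]); print(go(.607,-.065,.16,np.pi/2-.0156,s))
```

```text
11.0 [ 0.60638024 -0.06971461  0.15695452] [-2.25765743 -2.16449611  0.00731116]
([-0.76, -0.37, -1.52], [0.48, 0.04, -0.3])
```

Call:
carry_out:
  increments:
    - [[-0.8,-0.4,-1.5,0.5,0,-0.3,5],[-0.8,-0.4,-1.5,0.5,0,-0.3,5],[-0.8,-0.4,-1.5,0.5,0,-0.3,5]]

```text
t: 11.3
tcp_pos: [0.6066, -0.0639, 0.1614]
tcp_rot: [-2.247, -2.194, -0.002]
wrist_force: [0.3, -0.3, -0.9]
opening: 0.0505
grip_force: 0.0
```

Run:
```python
from h import *
im=get_image("wrist"); s=read_state(); print(s["t"],s["tcp_pos"],s["tcp_rot"],s["joint_pos"])
np.save("w6.npy",im,allow_pickle=True)
for r in outline_of("rod",im)[:1]:
    m=r["pixels"]; v,u=np.nonzero(m); print(round(r["conf"],2),r["centre"],u.min(),u.max(),v.min(),v.max())
    for k in np.unique(v)[::8]: print(k,u[v==k].min(),u[v==k].max(),onz(im,((u[v==k].min()+u[v==k].max())/2,k),.052).round(4))
save(im,"w6.png")
```

```text
11.35 [ 0.60656007 -0.06424993  0.16124098] [-2.24668652e+00 -2.19453267e+00 -1.89013176e-03] [-0.16627341  0.46343491  1.38459143  0.00159887  1.29363137 -0.14322576]
0.82 [258.7, 161.3] 248 271 108 215
108 254 268 [0.611  0.0072 0.052 ]
116 249 270 [ 6.094e-01 -3.000e-04  5.200e-02]
124 248 270 [ 0.6087 -0.008   0.052 ]
132 249 270 [ 0.609  -0.0157  0.052 ]
140 249 271 [ 0.6094 -0.0236  0.052 ]
148 248 270 [ 0.6082 -0.0316  0.052 ]
156 248 270 [ 0.608  -0.0397  0.052 ]
164 249 270 [ 0.6083 -0.048   0.052 ]
172 250 269 [ 0.6081 -0.0564  0.052 ]
180 250 269 [ 0.6079 -0.065   0.052 ]
188 250 269 [ 0.6077 -0.0737  0.052 ]
196 250 269 [ 0.6075 -0.0826  0.052 ]
204 250 270 [ 0.6079 -0.0917  0.052 ]
212 250 271 [ 0.6082 -0.101   0.052 ]
```

View pics/w6.png

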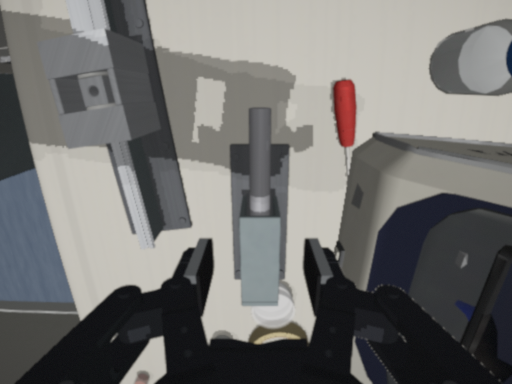

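The picture shows the rod at (260,108–195), with its front end in the stand at (260,200). The tall box face is at about (345,200), clear of the fingers. The rod axis is x≈0.608 with its tip at y≈0.008. Next I descend and grip.

Call:
carry_out:
  increments:
    - [[0,0,0,0,0.15,4,5],[0,0,0,0,0.15,8,5],[0,0,0,0,0.15,11.5,5],[0,0,0,0,0.15,14,5],[0,0,0,0,0.15,14,5]]
  force: 60

```text
t: 11.9
tcp_pos: [0.6061, -0.0642, 0.0177]
tcp_rot: [-2.243, -2.192, 0.004]
wrist_force: [1.0, -0.1, 0.8]
opening: 0.0499
grip_force: 0.0
```

Call:
carry_out:
  increments:
    - [[0,0,0,0,0,1.2,5],[0,0,0,0,0,2.3,5],[0,0,0,0,0,2.3,5],[0,0,0,0,0,2.3,0],[0,0,0,0,0,2.3,0],[0,0,0,0,0,2.3,0],[0,0,0,0,0,2.3,0]]

```text
t: 12.6
tcp_pos: [0.6082, -0.0644, -0.0006]
tcp_rot: [2.245, 2.198, 0.002]
wrist_force: [-5.2, -0.4, 6.1]
opening: 0.0201
grip_force: 58.4
```

Call:
carry_out:
  increments:
    - [[0,0,0,0,0,-0.3,0],[0,0,0,1,0,-0.3,0],[0,0,0,3,0,-0.3,0],[0,0,0,5.5,0,-0.3,0],[0,0,0,8,0,-0.3,0],[0,0,0,10.5,-0.05,-0.3,0],[0,0,0,11.7,-0.05,-0.3,0],[0,0,0,11.7,-0.05,-0.3,0]]

```text
t: 13.4
tcp_pos: [0.6101, 0.0542, 0.0016]
tcp_rot: [2.242, 2.2, 0.002]
wrist_force: [0.6, -0.5, -1.8]
opening: 0.0205
grip_force: 58.6
```

Run:
```python
from h import *
im=get_image("wrist"); s=read_state(); print(s["t"],s["tcp_pos"],s["tcp_rot"],s["opening"],s["wrist_force"])
np.save("w7.npy",im,allow_pickle=True)
for r in outline_of("rod",im)[:1]:
    m=r["pixels"]; v,u=np.nonzero(m); print(round(r["conf"],2),r["centre"],u.min(),u.max(),v.min(),v.max())
    for k in np.unique(v)[::8]: print(k,u[v==k].min(),u[v==k].max(),onz(im,((u[v==k].min()+u[v==k].max())/2,k),.052).round(4))
```

```text
13.45 [0.61016434 0.05294863 0.00152589] [2.24348566e+00 2.19881976e+00 2.05425961e-03] 0.02004681752280501 [-0.26145052 -0.32079027 -1.13168246]
0.7 [256.3, 222.6] 233 283 122 342
122 244 247 [0.6059 0.1272 0.052 ]
130 233 283 [0.6112 0.1237 0.052 ]
138 233 283 [0.6111 0.1202 0.052 ]
146 233 283 [0.6111 0.1167 0.052 ]
154 234 283 [0.6112 0.1132 0.052 ]
162 234 282 [0.6109 0.1095 0.052 ]
170 233 283 [0.6109 0.1059 0.052 ]
178 234 283 [0.611  0.1021 0.052 ]
186 235 282 [0.6109 0.0983 0.052 ]
194 235 282 [0.6109 0.0944 0.052 ]
202 235 282 [0.6108 0.0904 0.052 ]
210 234 282 [0.6105 0.0864 0.052 ]
218 236 281 [0.6106 0.0822 0.052 ]
226 236 280 [0.6103 0.078  0.052 ]
234 236 280 [0.6102 0.0737 0.052 ]
242 236 280 [0.6102 0.0693 0.052 ]
250 236 279 [0.6098 0.0648 0.052 ]
258 238 278 [0.61   0.0602 0.052 ]
266 238 278 [0.6099 0.0555 0.052 ]
274 238 278 [0.6098 0.0506 0.052 ]
282 239 277 [0.6097 0.0457 0.052 ]
290 239 277 [0.6096 0.0406 0.052 ]
298 238 279 [0.6098 0.0354 0.052 ]
306 238 278 [0.6094 0.03   0.052 ]
314 238 277 [0.609  0.0245 0.052 ]
322 238 277 [0.6089 0.0188 0.052 ]
330 239 277 [0.6091 0.013  0.052 ]
338 239 277 [0.6089 0.007  0.052 ]
```

Call:
carry_out:
  increments:
    - [[0,0,0,0.3,0,-3,0],[0,0,0,0.3,0,-6,0],[0,0,0,0.3,0,-9,0],[0,0,0,0.3,0,-9,0]]

```text
t: 13.9
tcp_pos: [0.6122, 0.0543, 0.096]
tcp_rot: [2.243, 2.193, 0.01]
wrist_force: [0.3, -0.6, -1.5]
opening: 0.0202
grip_force: 58.8
```

Run:
```python
from h import *
s=read_state(); print(s["t"],s["tcp_pos"],s["tcp_rot"],s["opening"],s["wrist_force"]); print(go(.4756,-.1006,.085,np.pi/2+.1,s))
```

```text
13.9 [0.61218765 0.05431709 0.09598437] [2.24289552 2.19277031 0.00989605] 0.02024044312286849 [ 0.33676088 -0.55214377 -1.47706409]
([0.46, -0.03, -7.02], [-15.8, -13.31, 0.98])
```

Call:
carry_out:
  increments:
    - [[0,0,-7,-15.8,-13.3,0.8,0],[0,0,-7,-15.8,-13.3,0.8,0],[0,0,-7,-15.8,-13.3,0.8,0],[0,0,-7,-15.8,-13.3,0.8,0],[0,0,-7,-15.8,-13.3,0.8,0],[0,0,-7,-15.8,-13.3,0.8,0],[0,0,-7,-15.8,-13.3,0.8,0]]

```text
t: 14.6
tcp_pos: [0.4743, -0.0996, 0.0832]
tcp_rot: [2.107, 2.33, 0.002]
wrist_force: [-0.3, 0.1, -1.9]
opening: 0.0206
grip_force: 59.1
```

Run:
```python
from h import *
im=get_image("wrist"); s=read_state(); print(s["t"],s["tcp_pos"],s["tcp_rot"],s["opening"],s["wrist_force"])
print(go(.4756,-.1006,.085,np.pi/2+.1,s))
np.save("w8.npy",im,allow_pickle=True)
za=s["tcp_pos"][2]+.0505
for r in outline_of("rod",im)[:1]:
    m=r["pixels"]; v,u=np.nonzero(m); print(round(r["conf"],2),u.min(),u.max(),v.min(),v.max())
    for k in np.unique(v)[2::24]: print(k,u[v==k].min(),u[v==k].max(),onz(im,((u[v==k].min()+u[v==k].max())/2,k),za).round(4))
save(im,"w8.png")
```

```text
14.65 [ 0.47443703 -0.09917846  0.08310659] [2.10594544e+00 2.33093595e+00 2.27253112e-03] 0.02031762610585659 [ 0.10316792 -0.06184192 -0.68263225]
([0.07, -0.05, 0.08], [-0.15, 0.1, -0.19])
0.86 233 283 123 343
125 237 281 [ 0.4674 -0.0282  0.1336]
149 234 282 [ 0.468  -0.0386  0.1336]
173 234 283 [ 0.4693 -0.0495  0.1336]
197 236 281 [ 0.4705 -0.061   0.1336]
221 237 281 [ 0.472  -0.0731  0.1336]
245 236 280 [ 0.4728 -0.0862  0.1336]
269 238 278 [ 0.4742 -0.1001  0.1336]
293 239 277 [ 0.4757 -0.115   0.1336]
317 238 277 [ 0.477  -0.1312  0.1336]
341 245 270 [ 0.4788 -0.1489  0.1336]
```

View pics/w8.png

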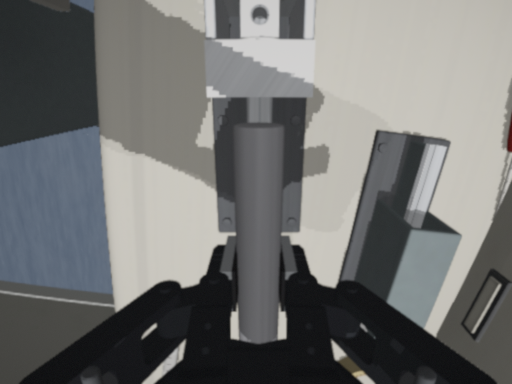

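The rod is held over the rail. Its tip is at (259,123), the housing's top entry edge at row 38 (columns 206–314), and the rail at (260,105). The rod is lined up with the holder.

Run:
```python
from h import *
im=np.load("w8.npy",allow_pickle=True).item()
H=np.array([.4628,.0273]);a=.100
ex=np.array([np.cos(a),np.sin(a)]);ey=np.array([-np.sin(a),np.cos(a)])
loc=lambda p:(np.array([(p[:2]-H)@ex,(p[:2]-H)@ey])*1000).round(1)
for px,z in (((206,38.5),.089),((314,38.5),.089),((217.5,231),.008),((301.5,231),.008),((236,124),.1336),((281,124),.1336),((258,317),.1336)): print(px,loc(onz(im,px,z)))
s=read_state(); print("tcp",loc(s["tcp_pos"]))
```

```text
(206, 38.5) [-29.3 -14.1]
(314, 38.5) [ 28.9 -14. ]
(217.5, 231) [ -40.6 -169.9]
(301.5, 231) [  41.2 -170. ]
(236, 124) [-10.8 -55.3]
(281, 124) [  8.5 -55.3]
(258, 317) [  -1.4 -159.2]
tcp [  -1.  -126.8]
```

Call:
carry_out:
  increments:
    - [[0,0,0,0,0.1,3,0],[0,0,0,0,0.1,5.5,0],[0,0,0,0,0.1,6.6,0],[0,0,0,0,0.1,6.6,0],[0,0,0,0,0.1,6.6,0]]

```text
t: 15.2
tcp_pos: [0.4755, -0.0993, 0.018]
tcp_rot: [2.105, 2.331, 0.003]
wrist_force: [0.1, 0.5, -0.1]
opening: 0.0201
grip_force: 59.1
```

Call:
carry_out:
  increments:
    - [[0,0,0,0.5,0,0,0],[0,0,0,1.0,0,0,0],[0,0,0,1.6,0,0,0],[0,0,0,1.6,0,0.1,0],[0,0,0,1.6,0,0.2,0],[0,0,0,1.6,0,0.2,0]]

```text
t: 15.8
tcp_pos: [0.4733, -0.0835, 0.0152]
tcp_rot: [2.106, 2.331, 0.002]
wrist_force: [-0.6, -0.4, -1.7]
opening: 0.0201
grip_force: 59.0
```

Run:
```python
from h import *
im=get_image("wrist"); s=read_state(); print(s["t"],s["tcp_pos"],s["opening"],s["wrist_force"])
H=np.array([.4628,.0273]);a=.100
ex=np.array([np.cos(a),np.sin(a)]);ey=np.array([-np.sin(a),np.cos(a)])
loc=lambda p:(np.array([(p[:2]-H)@ex,(p[:2]-H)@ey])*1000).round(1)
print("tcp",loc(s["tcp_pos"]))
for r in outline_of("rod",im)[:1]:
    m=r["pixels"]; v,u=np.nonzero(m); print(round(r["conf"],2),u.min(),u.max(),v.min(),v.max())
    for k in np.unique(v)[2::32]: print(k,loc(onz(im,((u[v==k].min()+u[v==k].max())/2,k),.065)))
np.save("w9.npy",im,allow_pickle=True); save(im,"w9.png")
```

```text
15.85 [ 0.47323769 -0.08353688  0.01523808] 0.02000182293157951 [-1.10695844  0.98627276 -1.32720563]
tcp [  -0.7 -111.3]
0.73 234 283 147 342
149 [ -0.4 -50.1]
181 [ -0.4 -64.9]
213 [ -0.6 -80.9]
245 [ -0.8 -98.2]
277 [  -0.8 -117.1]
309 [  -0.5 -138.1]
341 [  -0.8 -161.5]
```

Call:
carry_out:
  increments:
    - [[0,0,0,0,0,0.1,0],[0,0,0,0,0,0.1,5],[0,0,0,0,0,0.1,5],[0,0,0,0,0,0.1,5],[0,0,0,-2,0,0.1,5],[0,0,0,-5,0,0.1,5],[0,0,0,-8,0,0.1,5],[0,0,0,-10.2,0,0.1,5],[0,0,0,-10.2,0,0.1,5],[0,0,0,-10.2,0,0.1,5]]

```text
t: 16.9
tcp_pos: [0.4833, -0.1849, 0.014]
tcp_rot: [-2.107, -2.33, -0.002]
wrist_force: [-0.5, 0.0, 0.4]
opening: 0.05
grip_force: 0.0
```

Run:
```python
from h import *
im=get_image("wrist"); s=read_state(); print(s["t"],s["tcp_pos"],s["opening"],s["wrist_force"])
H=np.array([.4628,.0273]);a=.100
ex=np.array([np.cos(a),np.sin(a)]);ey=np.array([-np.sin(a),np.cos(a)])
loc=lambda p:(np.array([(p[:2]-H)@ex,(p[:2]-H)@ey])*1000).round(1)
print("tcp",loc(s["tcp_pos"]))
for r in outline_of("rod",im)[:1]:
    m=r["pixels"]; v,u=np.nonzero(m); print(round(r["conf"],2),u.min(),u.max(),v.min(),v.max())
    for k in np.unique(v)[2::32]: print(k,loc(onz(im,((u[v==k].min()+u[v==k].max())/2,k),.065)))
b=cv2.cvtColor(im["pixels"],cv2.COLOR_RGB2BGR); c=cv2.cvtColor(get_image("scene")["pixels"],cv2.COLOR_RGB2BGR)
c=cv2.resize(c[170:260,190:310],(288,216)); cv2.imwrite("pics/w10.png",np.hstack([b,np.pad(c,((0,168),(0,0),(0,0)))]))
```

```text
16.95 [ 0.48333344 -0.18443509  0.01407849] 0.05000273040401916 [-0.43385073  1.1633622  -0.08513405]
tcp [  -0.7 -212.7]
0.73 230 287 0 322
2 [ -0.7 -94.6]
34 [  -0.7 -106. ]
66 [  -0.5 -117.9]
98 [  -0.9 -130.4]
130 [  -0.7 -143.6]
162 [  -0.4 -157.7]
194 [  -0.6 -172.8]
226 [  -0.6 -189.1]
258 [  -0.4 -206.8]
290 [  -0.6 -226.4]
322 [  -1.2 -248. ]
```

View pics/w10.png

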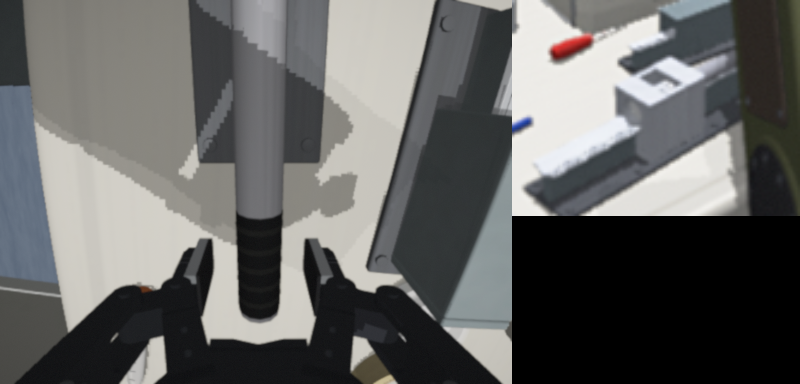

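The rod lies straight on the rail; its black part is at (259,215–320), between the open pads. By measurement the tip is about 6 mm inside the bore. Now I grip the rear end and push.

Call:
carry_out:
  increments:
    - [[0,0,0,0,0,0,0],[0,0,0,0,0,0,0],[0,0,0,0,0,0,0],[0,0,0,0,0,0,0],[0,0,0,0.5,0,0,0],[0,0,0,1.0,0,0,0],[0,0,0,1.5,0,0,0]]

```text
t: 17.75
tcp_pos: [0.4822, -0.1698, 0.0144]
tcp_rot: [2.106, 2.33, 0.002]
wrist_force: [0.9, -3.1, 2.2]
opening: 0.0204
grip_force: 58.6
```

Call:
carry_out:
  increments:
    - [[0,0,0,1,0,0,0],[0,0,0,2,0,0,0],[0,0,0,3,0,0,0],[0,0,0,4,0,0,0]]

```text
t: 18.15
tcp_pos: [0.4781, -0.1294, 0.0145]
tcp_rot: [2.106, 2.33, 0.002]
wrist_force: [2.3, -4.8, 4.1]
opening: 0.0202
grip_force: 58.7
```

Pushing takes only a few newtons. 3.8 cm remain.

Call:
carry_out:
  increments:
    - [[0,0,0,0.8,0,0,0],[0,0,0,1.6,0,0,0],[0,0,0,2.4,0,0,0],[0,0,0,3.0,0,0,0],[0,0,0,3.4,0,0,0],[0,0,0,3.8,0,0,0],[0,0,0,3.8,0,0,0]]

```text
t: 18.85
tcp_pos: [0.4743, -0.0916, 0.0144]
tcp_rot: [2.106, 2.331, 0.003]
wrist_force: [1.2, 0.5, 6.8]
opening: 0.0206
grip_force: 58.9
```

Run:
```python
from h import *
s=read_state(); print(s["t"],s["tcp_pos"],s["opening"],s["wrist_force"])
H=np.array([.4628,.0273]);a=.100
ex=np.array([np.cos(a),np.sin(a)]);ey=np.array([-np.sin(a),np.cos(a)])
loc=lambda p:(np.array([(p[:2]-H)@ex,(p[:2]-H)@ey])*1000).round(1)
print("tcp",loc(s["tcp_pos"]))
im=get_image("scene")
for r in outline_of("cartridge",im)[:2]:
    v,u=np.nonzero(r["pixels"]); print(r["conf"],r["centre"],u.min(),u.max(),v.min(),v.max(),loc(onz(im,r["centre"],.068)))
Q=lambda y,z=.065:[*(H+ey*y/1000),z]
print(proj(im,[Q(45),Q(54),Q(124),Q(175)]).round(1).tolist())
```

```text
18.85 [ 0.47426736 -0.0915854   0.01442864] 0.020640530400590065 [1.16230783 0.49717273 6.76491149]
tcp [  -0.5 -119.4]
0.65 [226.8, 227.7] 215 239 215 233 [-18.6 104.6]
[[238.9, 216.8], [236.5, 218.1], [216.7, 228.6], [201.3, 236.8]]
```

Call:
carry_out:
  increments:
    - [[0,0,0,0,0,0,5],[0,0,0,0,0,0,5],[0,0,0,0,0,0,5],[0,0,0,0,0,-3,5],[0,0,0,0,0,-7,5],[0,0,0,0,0,-12,5],[0,0,0,0,0,-17,5],[0,0,0,8,0,-22,5],[0,0,0,12,0,-22,5],[0,0,0,16,0,-22,5]]

```text
t: 19.95
tcp_pos: [0.4596, 0.0478, 0.2333]
tcp_rot: [2.107, 2.328, 0.004]
wrist_force: [0.9, -0.0, 0.1]
opening: 0.0496
grip_force: 0.0
```

Run:
```python
from h import *
im=get_image("wrist"); s=read_state(); print(s["t"],s["tcp_pos"],s["wrist_force"])
H=np.array([.4628,.0273]);a=.100
ex=np.array([np.cos(a),np.sin(a)]);ey=np.array([-np.sin(a),np.cos(a)])
loc=lambda p:(np.array([(p[:2]-H)@ex,(p[:2]-H)@ey])*1000).round(1)
for n,z in (("cartridge",.075),("rod",.075),("clip",.01)):
  for r in outline_of(n,im)[:1]:
    v,u=np.nonzero(r["pixels"]); print(n,round(r["conf"],2),u.min(),u.max(),v.min(),v.max(),[loc(onz(im,(np.median(u),k),z)).tolist() for k in (v.min(),v.max())])
save(im,"w11.png")
```

```text
20.0 [0.45885693 0.05378104 0.23367908] [-0.69927013  3.3129133   0.44180255]
cartridge 0.76 246 270 75 139 [[-0.6, 124.5], [-0.6, 54.6]]
rod 0.78 250 268 140 283 [[-0.6, 53.4], [-0.8, -144.9]]
```

View pics/w11.png

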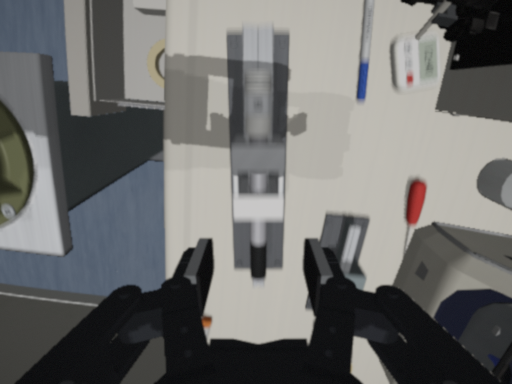

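The cartridge lies in the trough from 54.6 to 124.5 mm (image rows 75–139). The rod is on the rail, but its tip shows at about 53 mm, 8 mm past the exit. I'll take the rod again and draw it back 2 cm so that the tip is clearly in the bore.

Run:
```python
from h import *
s=read_state(); print(s["t"],s["tcp_pos"]); print(go(.4743,-.0916,.1144,np.pi/2+.1,s))
```

```text
20.15 [0.45956496 0.04732653 0.23163402]
([0.04, -0.04, 0.19], [-13.98, 0.02, 11.71])
```

Call:
carry_out:
  increments:
    - [[0,0,0,-5,0,3,5],[0,0,0,-9.5,0,6,5],[0,0,0,-14,0,10,5],[0,0,0,-14,0,14,5],[0,0,0,-14,0,18,5],[0,0,0,-14,0,18,5],[0,0,0,-14,0,18,5]]

```text
t: 20.85
tcp_pos: [0.4741, -0.0933, 0.0523]
tcp_rot: [-2.107, -2.329, -0.001]
wrist_force: [0.9, -0.1, 0.6]
opening: 0.0501
grip_force: 0.0
```

Run:
```python
from h import *
s=read_state(); print(s["t"],s["tcp_pos"],s["wrist_force"]); print(go(.4743,-.0916,.0145,np.pi/2+.1,s))
```

```text
20.85 [ 0.47405855 -0.09329097  0.0523297 ] [ 0.85038099 -0.10850221  0.59772016]
([-0.0, -0.07, -0.01], [0.16, 0.04, 3.78])
```

Call:
carry_out:
  increments:
    - [[0,0,0,0,0,2,5],[0,0,0,0,0,3.7,5],[0,0,0,0,0,3.7,5],[0,0,0,0,0,3.7,0],[0,0,0,0,0,3.7,0],[0,0,0,0,0,3.7,0],[0,0,0,0,0,3.7,0]]

```text
t: 21.55
tcp_pos: [0.4748, -0.0929, 0.0168]
tcp_rot: [2.105, 2.33, 0.003]
wrist_force: [-8.0, -0.5, 13.8]
opening: 0.0202
grip_force: 58.1
```

Call:
carry_out:
  increments:
    - [[0,0,0,-0.7,0,0,0],[0,0,0,-1.4,0,0,0],[0,0,0,-2,0,0,0],[0,0,0,-2,0,0,0],[0,0,0,-2,0,0,5],[0,0,0,-2,0,0,5],[0,0,0,-2,0,0,5],[0,0,0,-2,0,-4,5],[0,0,0,-2,0,-8,5],[0,0,0,-2,0,-13,5]]

```text
t: 22.55
tcp_pos: [0.4753, -0.1123, 0.1454]
tcp_rot: [-2.105, -2.329, -0.001]
wrist_force: [0.2, 0.5, -0.4]
opening: 0.05
grip_force: 0.0
```

Call:
carry_out:
  increments:
    - [[0,0,0,5,0,-5,5],[0,0,0,10,0,-9,5],[0,0,0,14,0,-9,5],[0,0,0,14,0,-9,5],[0,0,0,14,0,-9,5],[0,0,0,14,0,-9,5]]

```text
t: 23.15
tcp_pos: [0.4618, 0.0265, 0.2346]
tcp_rot: [2.105, 2.331, 0.002]
wrist_force: [0.1, -0.1, -1.0]
opening: 0.05
grip_force: 0.0
```

Run:
```python
from h import *
im=get_image("wrist"); s=read_state(); print(s["t"],s["tcp_pos"],s["wrist_force"])
H=np.array([.4628,.0273]);a=.100
ex=np.array([np.cos(a),np.sin(a)]);ey=np.array([-np.sin(a),np.cos(a)])
loc=lambda p:(np.array([(p[:2]-H)@ex,(p[:2]-H)@ey])*1000).round(1)
for n,z in (("cartridge",.075),("rod",.075)):
  for r in outline_of(n,im)[:1]:
    v,u=np.nonzero(r["pixels"]); print(n,round(r["conf"],2),u.min(),u.max(),v.min(),v.max(),[loc(onz(im,(np.median(u),k),z)).tolist() for k in (v.min(),v.max())])
b=get_image("scene")
for r in outline_of("clip",b)[:1]: print("clip",r["conf"],r["centre"])
```

```text
23.2 [0.46177561 0.02598851 0.23430016] [ 0.09845133 -0.24413643  0.09692839]
cartridge 0.72 245 271 55 120 [[-1.1, 123.6], [-1.0, 54.6]]
rod 0.57 250 267 157 282 [[-1.0, 11.5], [-0.7, -165.6]]
clip 0.66 [278.0, 193.7]
```

Run:
```python
from h import *
b=get_image("scene")
print([(round(r["conf"],2),r["centre"]) for r in recognise("clip",b)])
print(job_done())
```

```text
[(0.53, [166.4, 275.9])]
the job is handed in; nothing more can be done
None
```

The job is handed in at about 23 s: the clip is in the tray, the cartridge lies in the trough clear of the bore (about 54–124 mm), the rod is on the rail with its tip about 12 mm inside the exit (worked out from its visible rear end), and no move came near the bystanders, though I didn't look at them again at the end.

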